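# Present a baked ball to the inspection camera

### The job

First turn the focus knob clockwise until its pointer is at the index mark. Then lift the sample dish by its handle off the round rest and turn it about a quarter turn clockwise (seen from above) so that its pouring lip faces the camera lens, with the ball at the height of the lens and the dish centred over the rest; keep the dish level and the ball in the middle of it all the time, and leave the other things alone. Finish while still holding the dish there, steady; do not put it down.

Things in the scene. Friction and masses are not known exactly. Their poses are not given: they have to be found in the camera images.
- focus_knob (a joint): black bar knob with a white pointer line on top of a fixed grey control box (110 x 110 x 45 mm high). 0 to 2.6 rad, grows clockwise seen from above, stays where it is left (friction 0.03 N m). The pointer is at the index mark at 1.5; the mark is the single small black bar on the aluminium dial plate beside the knob. It starts 0.8 to 1.35 rad short of the mark
- knob_grip (a point): point on the knob's vertical axis at the height to grip, 80 mm above the table. The grip is an upright bar 50 mm long, 14 mm thick and 32 mm tall, from 21 mm below to 9 mm above this point; below it is a knob disc 52 mm across whose top is 21 mm below this point. x axis along the bar, its -x end bears the pointer; z up; it turns with the knob
- focus_mark (a point): the index mark on the dial plate, 39 mm out from the knob's axis, 50 mm above the table
- dish_grip (a point): centre of the black handle grip of the loose steel sample dish, on the dish's axis and 105 mm above its underside. The grip is a level bar 70 mm long (along y), 16 mm wide (x) and 16 mm tall, at the top of a bail whose two upright straps stand at the rim at y = +-77 mm. x axis points to the pouring lip, z up. The dish is 148 mm across, rim 32 mm high, with a shallow conical hollow (slope 13 degrees) with a flat 20 mm across in the middle; 0.28 kg. It stands loose on the rest
- dish_lip (a point): end of the pouring lip of the dish, a flat steel tab 40 mm wide that sticks out of the rim; 102 mm out from the dish's axis along x, 37 mm above its underside
- dish_seat (a point): point on the dish's axis where the ball's centre lies when the ball is in the middle, 24 mm above the dish's underside, 81 mm below point dish_grip
- ball_center (a point): centre of the loose hard baked ball, 30 mm across, 20 g, that lies in the middle of the dish
- rest (a point): centre of the top of the round steel rest, 92 mm across, its top 26 mm above the table, fixed on the base plate of the inspection station. Axes of the station: z up, the camera stands on the -y side
- lens (a point): centre of the front glass of the camera lens (black barrel 54 mm across, white camera body behind it), 100 mm above the table and 145 mm from the rest's axis in the station's -y direction; it looks along the station's +y over the rest. The camera's top is 128 mm above the table. Same axes as point rest
- spray: white spray bottle with black head, 68 mm across, 203 mm tall; origin under its centre; leave alone
- cup: steel cup 72 mm across, 70 mm tall; origin under its centre; leave alone
- scraper: scraper with white handle, 240 mm long, lying flat; leave alone
Mind the look-alikes: they are no part of the job. What is shaped like the part that bears dish_grip but blue or orange is not meant.

How it is judged:
On the way, in this order (a step that is already met when the one before it is completed fails the run):
1. the focus knob's pointer is at the index mark (value of joint focus_knob between 1.36 and 1.64 rad), for 0.3 s.
2. the dish is lifted clear of the rest with the ball in its middle (z of dish_seat in the frame of rest above 0.044 m and distance between ball_center and dish_seat below 0.02 m), for 0.2 s.
At the end, for the whole second after the job is handed in: Knob within 0.14 rad of the mark; dish held in the fingers, steady, off the station, level within 0.10 rad, lip to the lens within 0.18 rad, its axis within 25 mm of the rest's, ball within 20 mm of lens height and 14 mm of the middle of the dish (all of step 1 and angle between the x axis of dish_grip and the y axis of rest, either way round below 0.18 rad and y of dish_lip in the frame of rest below -0.04 m and horizontal distance between dish_seat and rest below 0.025 m and z of ball_center in the frame of lens between -0.02 and 0.02 m and angle between dish_grip's own z axis and vertical below 0.1 rad and distance between ball_center and dish_seat below 0.014 m and contact force between the fingers and dish above 1 N and contact force between dish and station below 0.05 N and linear speed of dish below 0.03 m/s and linear speed of ball below 0.04 m/s); the arm keeps its last pose, push and grip.
It fails at once if the ball rolls far from the middle of the dish (distance between ball_center and dish_seat above 0.035 m).
It fails at once if the dish is tipped (angle between dish_grip's own z axis and vertical above 0.25 rad).
It fails at once if a bystander is disturbed (distance of any of spray, cup, scraper from where it was at the start of the episode above 0.03 m).
It also fails if it takes over 64 s, if anything falls off the work surface, if the arm or the gripper's body presses on something with over 40 N, if the wrist force passes 120 N, or if a joint passes its speed limit or range.

### The arm

A 6-joint arm with a two-finger parallel gripper is mounted at the origin on the work surface. World frame = base frame: x ahead of the robot, y to its left, z up, the work surface at z = 0. Lengths are in m, angles in rad, forces in N, time in s.
With the tool pointing down it reaches from about 0.275 to 0.725 m from the base axis. Payload 15.9 kg.
Tool frame: the origin (TCP) lies where the fingers leave the gripper's body, on its centre line; the fingertips stand 73 mm ahead of it and the grasp point (between the pads) lies 54 mm ahead of it; z points along the fingers, y is the line along which they close (so a half turn about z gives the same grasp; the last joint's range is limited). The gripper opens to 85 mm and grips with 20 to 120 N. Pads are 22 mm wide; open, the fingers measure 114 mm over their backs; the gripper's body (76 mm by 85 mm) begins 54 mm behind the grasp point. The pads swing forward as they close: fully open they stand 13 mm farther back than shut.
Start: joints at [-1.216, 0.213, -0.034, 1.323, 0, 1.571], TCP at [0.174, -0.469, 0.304] pointing down, gripper open.
Joint ranges: [-2.98, 2.98], [-0.74, 1.72], [-1.14, 1.35], [-2.1, 2.04], [-1.57, 1.44], [-3.14, 3.14]. Speed limits (rad/s): [1.89, 1.89, 2.39, 2.57, 3.14, 3.14].

### API

Orientations are given as [roll, pitch, yaw] about the fixed x, y, z axes, in that order (R = Rz(yaw) Ry(pitch) Rx(roll)).
In Python, from bench import observe, grab_frame, job_done gives the robot as it stands.
- The arm moves only by the tool play_rows, never from a script. Its argument "plan" is a list of rows, each an object with "xyz": the shift along the world's x, y, z in m, a list of three; "rot": the turn, a rotation vector about the world's x, y, z in degrees, a list of three; "grip": the opening, from 0 (shut) to 1 (fully open). In form: [{"xyz": [tx, ty, tz], "rot": [ax, ay, az], "grip": grip}, ...]. A call has 1 to 8 rows; each row is the pose to reach, as a shift and turn from the pose commanded when the call began; what a row does not reach only later rows make up. A row lasts 1/10 s, in which the tool goes at most 50 mm and 8.59 degrees, less where a joint would pass 70% of its speed; a pose out of reach is approached as far as the arm can. A call with a gripper value outside its range is refused whole. The fingers move at their own pace and stop on an object; the grip force is fixed at half the most. Time passes only in rows, so rows that repeat a pose let the fingers close. It gives the time, the measured TCP pose, the force, the opening and the grip force at its end, in the units of the state.
- observe(): the state, without advancing time (a new reading comes with each control period).
- grab_frame(name): name is "scene" or "side" or "wrist"; returns a dict with "pixels" (480x640x3 uint8, blue, green, red), "camera_matrix" (3x3 intrinsics, pixels), "T" (4x4, takes a point from camera to world coordinates); the wrist camera has in their place "mount" (4x4, takes a point from camera to tool coordinates, whose origin is the TCP and whose axes are the flange's). Camera axes: x right, y down, z forward; pixel columns grow to the right and rows downward; lengths in m; the calibration is good to about 2 mm. A picture is of the moment at which its call begins: read the wrist's pose just before it. There is no depth.
- job_done(): hands the job in; it is judged then, once.
The state is a dict: "time_s": time; "joint_positions": joint angles; "qd": joint speeds; "effort": joint torques, N m; "eef_pos": TCP position; "ee_rot": TCP orientation; "force": force on the tool from outside, world axes, zero at the start; "wrist_torque": the same for the moment, N m; "finger_gap": finger opening in m; "grasp_force": force on a finger pad.
Only numpy, scipy, OpenCV 4.12 (cv2) and the standard library are available. Lean on these libraries where they do the work, as an engineer would, in place of code of your own. Each camera call takes 0.05 s, during which the arm holds its last target. There are 200 camera calls.

## Working session

There is one attempt and no reset: what is moved stays moved. The work goes in short steps, Python scripts to look and compute and a tool call to move; the robot and the scene stay as the last step left them, time stands still between calls to the robot, and variables do not carry over. Pictures are saved under pics/ and viewed, at most 10 in all, crops included, and the job is handed in when it is done.

Besides the shell and the picture viewer there is one more tool, called in YAML: its name, and indented under it one key for each argument. play_rows: Moves the arm, as the interface text tells. Its arguments: {"type":"object","properties":{"plan":{"type":"array"}},"required":["plan"]}

```bash
ls; mkdir -p pics; cat > h.py <<'E'
import numpy as np, cv2
from scipy.spatial.transform import Rotation as R
from bench import observe, grab_frame, job_done
def cam(name):
    s=observe(); f=grab_frame(name)
    if 'T' in f: T=np.array(f['T'])
    else:
        W=np.eye(4); W[:3,:3]=R.from_euler('xyz',s['ee_rot']).as_matrix(); W[:3,3]=s['eef_pos']; T=W@np.array(f['mount'])
    return np.array(f['pixels']),np.array(f['camera_matrix']),T
def save(n,K,T): np.savez(n,K=K,T=T)
def load(n): d=np.load(n); return d['K'],d['T']
def px2z(K,T,u,v,z):
    d=T[:3,:3]@np.linalg.solve(K,[u,v,1.]); o=T[:3,3]; return o+d*(z-o[2])/d[2]
def proj(K,T,p):
    c=np.linalg.inv(T)@np.append(p,1); q=K@c[:3]; return q[:2]/q[2]
E
python3 - <<'E'
from h import *
print(observe())
for n in ('scene','side','wrist'):
    p,K,T=cam(n); cv2.imwrite(f'pics/{n}0.png',p); save(f'{n}0.npz',K,T); print(n,K.tolist(),T.round(3).tolist())
E
```

```text
pics
{'time_s': 0.0, 'joint_positions': array([-1.21597965e+00,  2.13381177e-01, -3.50432206e-02,  1.32349873e+00,
       -2.31284262e-05,  1.57079323e+00]), 'qd': array([-0.00020789,  0.00017386, -0.0015558 ,  0.001211  ,  0.00036759,
        0.0022769 ]), 'effort': array([ 4.43708355e-03, -6.86176872e+01,  4.87106502e+01,  1.75781117e-02,
        1.54475297e-04, -4.92428319e-05]), 'eef_pos': array([ 0.17361651, -0.46862101,  0.30340991]), 'ee_rot': array([-3.14046585e+00,  2.31249195e-05,  3.54819798e-01]), 'force': array([ 0.4582852 ,  0.02091383, -0.26402224]), 'wrist_torque': array([ 0.04668918, -0.0084204 ,  0.00182845]), 'grasp_force': 0.0, 'finger_gap': 0.08529228106466125}
scene [[469.72719761993284, 0.0, 326.3542463625345], [0.0, 469.72719761993284, 247.79410883977883], [0.0, 0.0, 1.0]] [[0.887, 0.269, -0.375, 0.963], [0.462, -0.514, 0.723, -0.872], [0.001, -0.815, -0.58, 0.761], [0.0, 0.0, 0.0, 1.0]]
side [[577.8585039848325, 0.0, 328.0647712254035], [0.0, 577.8585039848325, 234.83381391278144], [0.0, 0.0, 1.0]] [[-0.997, -0.06, 0.045, 0.439], [-0.073, 0.643, -0.762, 1.04], [0.017, -0.763, -0.646, 1.017], [0.0, 0.0, 0.0, 1.0]]
wrist [[419.721831583615, 0.0, 318.44319197344174], [0.0, 419.721831583615, 241.99002556462068], [0.0, 0.0, 1.0]] [[0.347, -0.903, -0.254, 0.238], [-0.938, -0.335, -0.092, -0.445], [-0.002, 0.27, -0.963, 0.373], [0.0, 0.0, 0.0, 1.0]]
```

View pics/scene0.png

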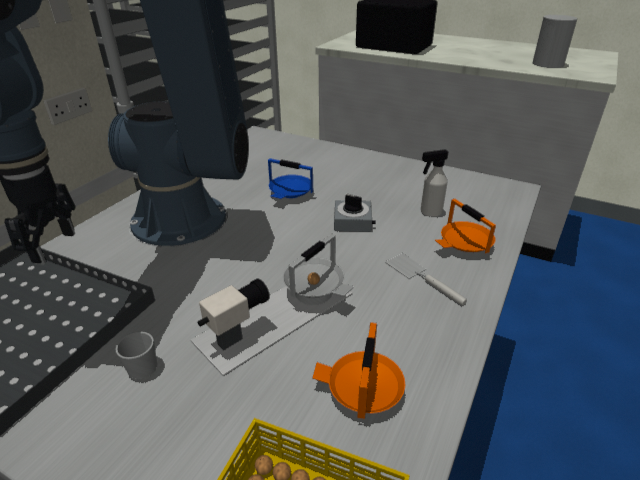

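View pics/side0.png

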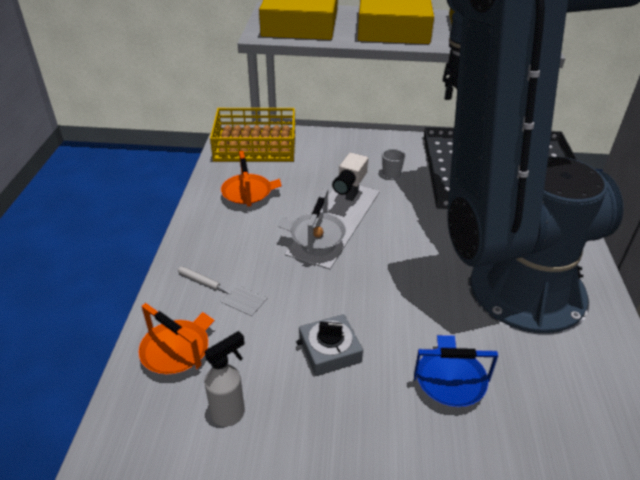

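Scene view: the steel dish with the ball is at (313,285), with its handle at (313,252). The look-alikes are blue (291,185), orange (469,235) and orange (367,382). The knob is at (353,205), and the camera lens at (258,293). In the side view the dish is at (318,235) and the knob at (331,338). I choose the steel dish with the ball and check it in a close crop.

```bash
python3 - <<'E'
from h import *
a=cv2.imread('pics/scene0.png'); b=cv2.imread('pics/side0.png')
def c(im,x,y,w,h,W,H): return cv2.resize(im[y:y+h,x:x+w],(W,H),interpolation=cv2.INTER_CUBIC)
t=np.hstack([c(a,240,220,130,100,390,300),c(a,318,180,80,60,400,300)])
l=np.hstack([c(b,270,150,130,120,390,300)[:, :390],c(b,290,305,80,75,400,300)])
cv2.imwrite('pics/crop1.png',np.vstack([t,l]))
E
```

```text
(no output)
```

View pics/crop1.png

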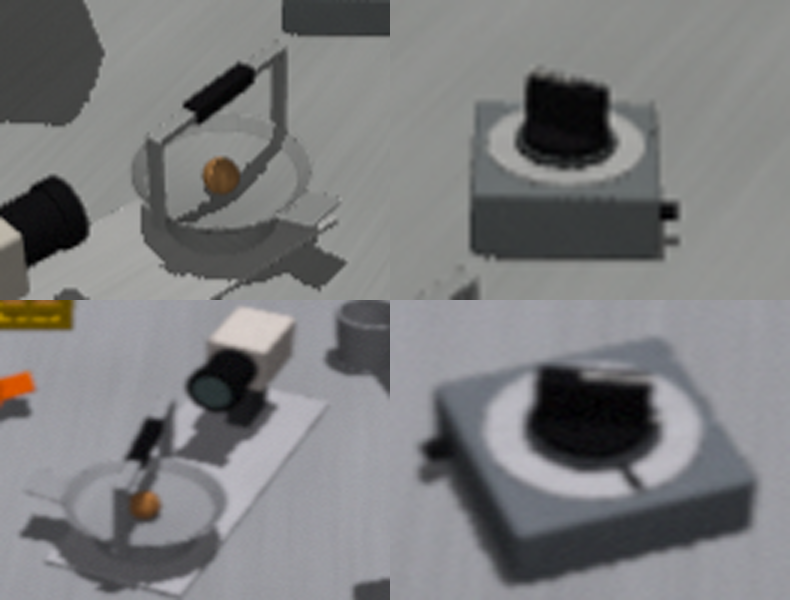

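The crop confirms the steel dish: black grip, lip away from the lens, ball in the middle. The knob's mark is at side (339,350), and its white pointer line runs side (328..342, 324).

```bash
python3 - <<'E'
from h import *
Ks,Ts=load('scene0.npz');Kd,Td=load('side0.npz')
def tri(a,b):
    o=[];d=[]
    for K,T,p in((Ks,Ts,a),(Kd,Td,b)):
        v=T[:3,:3]@np.linalg.solve(K,[*p,1.]);o.append(T[:3,3]);d.append(v/np.linalg.norm(v))
    A=sum(np.eye(3)-np.outer(v,v) for v in d);B=sum((np.eye(3)-np.outer(v,v))@q for v,q in zip(d,o));x=np.linalg.solve(A,B)
    return x.round(4),[round(float(np.linalg.norm((np.eye(3)-np.outer(v,v))@(x-q)))*1e3,1) for v,q in zip(d,o)]
print('handle',tri((313.3,250.3),(319,206)))
print('ball',tri((313.7,278.5),(318.3,232)))
print('lens',tri((261.5,292.5),(342.5,182)))
print('knobtop',tri((352.2,196.5),(331.5,323.7)))
print('mark',px2z(Kd,Td,339,350,.05))
print('ptr',px2z(Kd,Td,328,323.8,.089),px2z(Kd,Td,342,325.5,.089))
# base plate corners, scene / dial ellipse by threshold
for n,K,T in(('scene',Ks,Ts),('side',Kd,Td)):
    p=cv2.imread(f'pics/{n}0.png').astype(int)
    m=((p[...,2]-p[...,0]>40)&(p[...,1]<p[...,2]-15)).astype(np.uint8)
    r=(slice(255,295),slice(300,330)) if n=='scene' else (slice(220,245),slice(305,332))
    y,x=np.nonzero(m[r]);print(n,'ball px',x.mean()+r[1].start,y.mean()+r[0].start,len(x))
for u,v in((225,372),(193,340),(350,292)): print('plate',px2z(Ks,Ts,u,v,.008))
E
```

```text
handle (array([ 0.5328, -0.1125,  0.1334]), [1.9, 1.9])
ball (array([ 0.533 , -0.1116,  0.0494]), [0.9, 0.9])
lens (array([ 0.4843, -0.262 ,  0.1037]), [5.8, 5.8])
knobtop (array([0.4749, 0.2308, 0.0877]), [0.1, 0.1])
mark [0.45578174 0.26880701 0.05      ]
ptr [0.48222765 0.23289137 0.089     ] [0.4526007  0.23497309 0.089     ]
scene ball px 312.84 278.01 100
side ball px 317.93150684931504 231.35616438356163 73
plate [ 0.49379335 -0.41085257  0.008     ]
plate [ 0.37865328 -0.37273066  0.008     ]
plate [ 0.61257941 -0.07195882  0.008     ]
```

play_rows:
  plan:
    - {"xyz":[0.05,0.117,0],"rot":[0,0,-2],"grip":1}
    - {"xyz":[0.09,0.21,0],"rot":[0,0,-4],"grip":1}
    - {"xyz":[0.13,0.3,0],"rot":[0,0,-6],"grip":1}
    - {"xyz":[0.15,0.35,0],"rot":[0,0,-8],"grip":1}
    - {"xyz":[0.15,0.35,0],"rot":[0,0,-8],"grip":1}
    - {"xyz":[0.15,0.35,0],"rot":[0,0,-8],"grip":1}
    - {"xyz":[0.15,0.35,0],"rot":[0,0,-8],"grip":1}
    - {"xyz":[0.15,0.35,0],"rot":[0,0,-8],"grip":1}

```text
time_s: 0.95
eef_pos: [0.324, -0.1166, 0.304]
ee_rot: [-3.142, -0.0, 0.216]
force: [1.2, -1.1, 0.8]
finger_gap: 0.0852
grasp_force: 0.0
```

```bash
python3 - <<'E'
from h import *
s=observe();print(s['joint_positions'].round(3),s['eef_pos'].round(4),np.degrees(s['ee_rot']).round(2))
E
```

```text
[-0.346 -0.108 -0.376  1.303  0.     2.58 ] [ 0.324  -0.1166  0.304 ] [-1.800e+02 -2.000e-02  1.238e+01]
```

play_rows:
  plan:
    - {"xyz":[0.02,0.045,0],"rot":[0,0,8],"grip":1}
    - {"xyz":[0.04,0.09,0],"rot":[0,0,16],"grip":1}
    - {"xyz":[0.06,0.14,0],"rot":[0,0,24],"grip":1}
    - {"xyz":[0.08,0.19,0],"rot":[0,0,32],"grip":1}
    - {"xyz":[0.1,0.24,0],"rot":[0,0,40],"grip":1}
    - {"xyz":[0.12,0.28,0],"rot":[0,0,48],"grip":1}
    - {"xyz":[0.135,0.32,0],"rot":[0,0,56],"grip":1}
    - {"xyz":[0.15,0.347,0],"rot":[0,0,64],"grip":1}

```text
time_s: 1.75
eef_pos: [0.4739, 0.2313, 0.3033]
ee_rot: [-3.141, 0.0, 1.34]
force: [0.7, 0.1, 0.2]
finger_gap: 0.0853
grasp_force: 0.0
```

play_rows:
  plan:
    - {"xyz":[0,0,0],"rot":[0,0,8],"grip":1}
    - {"xyz":[0,0,0],"rot":[0,0,16],"grip":1}
    - {"xyz":[0,0,0],"rot":[0,0,24],"grip":1}
    - {"xyz":[0,0,0],"rot":[0,0,32],"grip":1}
    - {"xyz":[0,0,0],"rot":[0,0,40],"grip":1}
    - {"xyz":[0,0,0],"rot":[0,0,48],"grip":1}
    - {"xyz":[0,0,0],"rot":[0,0,56],"grip":1}
    - {"xyz":[0,0,0],"rot":[0,0,64],"grip":1}

```text
time_s: 2.55
eef_pos: [0.4736, 0.2281, 0.3037]
ee_rot: [-3.141, -0.0, 2.455]
force: [0.8, 0.2, -0.3]
finger_gap: 0.0853
grasp_force: 0.0
```

play_rows:
  plan:
    - {"xyz":[0,0,0],"rot":[0,0,8],"grip":1}
    - {"xyz":[0,0,0],"rot":[0,0,16],"grip":1}
    - {"xyz":[0,0,0],"rot":[0,0,24],"grip":1}
    - {"xyz":[0,0,0],"rot":[0,0,32],"grip":1}
    - {"xyz":[0,0,0],"rot":[0,0,35],"grip":1}
    - {"xyz":[0,0,0],"rot":[0,0,35],"grip":1}
    - {"xyz":[0,0,0],"rot":[0,0,35],"grip":1}

```text
time_s: 3.25
eef_pos: [0.4736, 0.2281, 0.3038]
ee_rot: [-3.141, -0.0, 3.058]
force: [0.2, -0.2, 0.4]
finger_gap: 0.0854
grasp_force: 0.0
```

```bash
python3 - <<'E'
from h import *
s=observe();print(s['joint_positions'].round(3),s['eef_pos'].round(4),np.degrees(s['ee_rot']).round(2))
p,K,T=cam('wrist'); save('wrist1.npz',K,T); cv2.imwrite('pics/wrist1.png',p)
print(proj(K,T,[.474,.231,.089]),proj(K,T,[.456,.269,.05]))
E
```

```text
[0.449 0.267 0.035 1.339 0.    0.532] [0.4736 0.2281 0.3038] [-1.7999e+02 -2.0000e-02  1.7521e+02]
[321.61365453 226.20250174] [368.24197582 187.75645122]
```

View pics/wrist1.png

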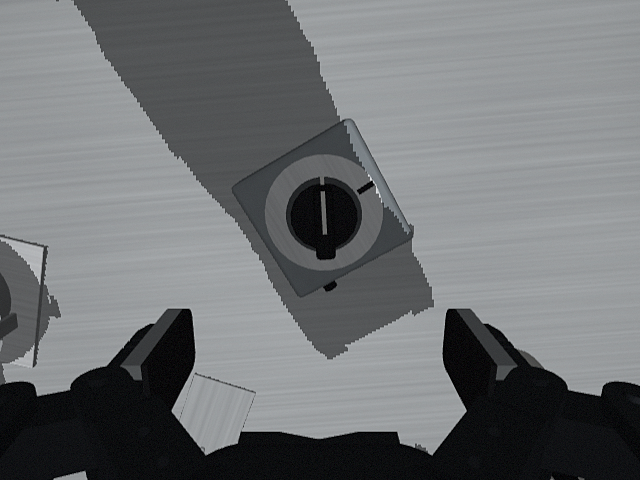

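The wrist view shows the knob's pointer line from (323,187) to (324,234), the index mark at (365,188), and the dial plate centred at about (324,213).

```bash
python3 - <<'E'
from h import *
K,T=load('wrist1.npz')
c=px2z(K,T,324,213,.049);m=px2z(K,T,365.5,187.5,.05);print('c',c,'m',m,np.linalg.norm(m-c),np.degrees(np.arctan2(*(m-c)[1::-1])))
a=px2z(K,T,323,187,.089);b=px2z(K,T,324.5,234,.089);d=a-b;print(a,b,np.linalg.norm(d),np.degrees(np.arctan2(d[1],d[0])))
d=a-c;print(np.degrees(np.arctan2(d[1],d[0])), 'discpx',px2z(K,T,287,215,.059),px2z(K,T,361,215,.059))
E
```

```text
c [0.4731584  0.23330081 0.049     ] m [0.45562281 0.26689723 0.05      ] 0.0379106426209311 117.56223217324991
[0.44677252 0.23418504 0.089     ] [0.4797727  0.23255588 0.089     ] 0.03304037065853613 177.1737010527249
178.08064190829072 discpx [0.47023348 0.20499015 0.059     ] [0.47500707 0.26142342 0.059     ]
```

play_rows:
  plan:
    - {"xyz":[0,0.005,-0.04],"rot":[0,0,2],"grip":1}
    - {"xyz":[0,0.005,-0.08],"rot":[0,0,2],"grip":1}
    - {"xyz":[0,0.005,-0.12],"rot":[0,0,2],"grip":1}
    - {"xyz":[0,0.005,-0.145],"rot":[0,0,2],"grip":1}
    - {"xyz":[0,0.005,-0.166],"rot":[0,0,2],"grip":1}
    - {"xyz":[0,0.005,-0.166],"rot":[0,0,2],"grip":1}
    - {"xyz":[0,0.005,-0.166],"rot":[0,0,2],"grip":0.5}
    - {"xyz":[0,0.005,-0.166],"rot":[0,0,2],"grip":0.3}

```text
time_s: 4.1
eef_pos: [0.4744, 0.2335, 0.1393]
ee_rot: [3.141, 0.002, 3.095]
force: [0.5, -0.0, 0.2]
finger_gap: 0.0588
grasp_force: 0.0
```

play_rows:
  plan:
    - {"xyz":[0,0,0],"rot":[0,0,0],"grip":0}
    - {"xyz":[0,0,0],"rot":[0,0,0],"grip":0}
    - {"xyz":[0,0,0],"rot":[0,0,0],"grip":0}
    - {"xyz":[0,0,0],"rot":[0,0,0],"grip":0}
    - {"xyz":[0,0,0],"rot":[0,0,0],"grip":0}
    - {"xyz":[0,0,0],"rot":[0,0,0],"grip":0}

```text
time_s: 4.7
eef_pos: [0.4738, 0.2324, 0.1386]
ee_rot: [-3.14, 0.001, 3.094]
force: [-3.1, -9.3, 13.3]
finger_gap: 0.013
grasp_force: 59.1
```

play_rows:
  plan:
    - {"xyz":[0,0,0],"rot":[0,0,-7],"grip":0}
    - {"xyz":[0,0,0],"rot":[0,0,-14],"grip":0}
    - {"xyz":[0,0,0],"rot":[0,0,-21],"grip":0}
    - {"xyz":[0,0,0],"rot":[0,0,-28],"grip":0}
    - {"xyz":[0,0,0],"rot":[0,0,-35],"grip":0}
    - {"xyz":[0,0,0],"rot":[0,0,-42],"grip":0}
    - {"xyz":[0,0,0],"rot":[0,0,-48],"grip":0}
    - {"xyz":[0,0,0],"rot":[0,0,-54],"grip":0}

```text
time_s: 5.5
eef_pos: [0.4741, 0.2326, 0.1387]
ee_rot: [3.141, 0.002, 2.148]
force: [0.2, -8.2, 10.3]
finger_gap: 0.013
grasp_force: 58.8
```

play_rows:
  plan:
    - {"xyz":[0,0,0],"rot":[0,0,-4],"grip":0}
    - {"xyz":[0,0,0],"rot":[0,0,-6],"grip":0}
    - {"xyz":[0,0,0],"rot":[0,0,-6],"grip":0}
    - {"xyz":[0,0,0],"rot":[0,0,-6],"grip":0}
    - {"xyz":[0,0,0],"rot":[0,0,-6],"grip":0}
    - {"xyz":[0,0,0],"rot":[0,0,-6],"grip":0}
    - {"xyz":[0,0,0],"rot":[0,0,-6],"grip":0}

```text
time_s: 6.2
eef_pos: [0.4741, 0.2326, 0.1387]
ee_rot: [3.141, 0.002, 2.047]
force: [-0.2, -6.9, 10.0]
finger_gap: 0.0128
grasp_force: 58.8
```

play_rows:
  plan:
    - {"xyz":[0,0,0],"rot":[0,0,0],"grip":0.5}
    - {"xyz":[0,0,0],"rot":[0,0,0],"grip":1}
    - {"xyz":[0,0,0],"rot":[0,0,0],"grip":1}
    - {"xyz":[0,0,0],"rot":[0,0,0],"grip":1}
    - {"xyz":[0,0,0.03],"rot":[0,0,0],"grip":1}
    - {"xyz":[0,0,0.075],"rot":[0,0,0],"grip":1}
    - {"xyz":[0,0,0.12],"rot":[0,0,0],"grip":1}
    - {"xyz":[0,0,0.165],"rot":[0,0,0],"grip":1}

```text
time_s: 7.0
eef_pos: [0.4733, 0.2331, 0.3047]
ee_rot: [-3.142, -0.0, 2.048]
force: [1.3, 1.3, -0.0]
finger_gap: 0.0857
grasp_force: 0.0
```

play_rows:
  plan:
    - {"xyz":[0,0,0],"rot":[0,0,0],"grip":1}
    - {"xyz":[0,0,0],"rot":[0,0,0],"grip":1}

```text
time_s: 7.2
eef_pos: [0.4741, 0.2334, 0.3036]
ee_rot: [3.14, -0.0, 2.048]
force: [-0.2, 0.2, -0.8]
finger_gap: 0.0853
grasp_force: 0.0
```

```bash
python3 - <<'E'
from h import *
p,K,T=cam('wrist'); save('wrist2.npz',K,T); print(proj(K,T,[.4735,.2328,.06])); cv2.imwrite('pics/wrist2.png',cv2.resize(p[120:320,200:440],(720,600),interpolation=cv2.INTER_CUBIC))
E
```

```text
[316.19576143 218.36059281]
```

View pics/wrist2.png

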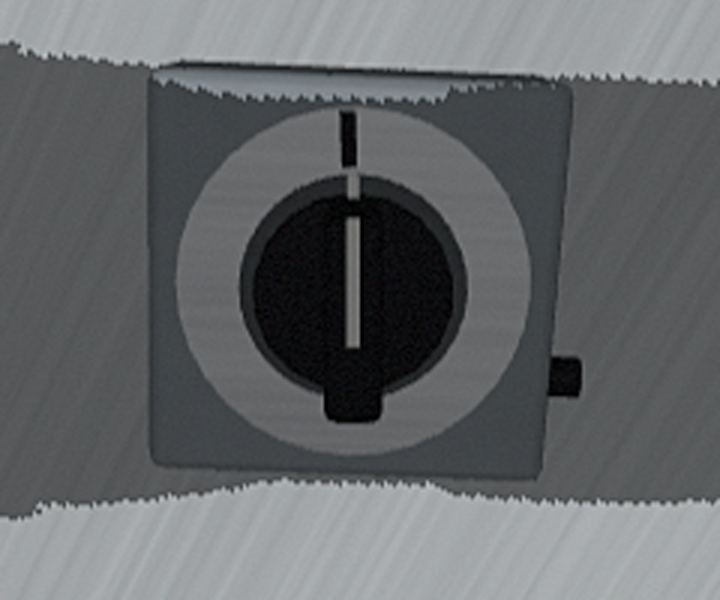

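The pointer at crop (352,170–345) lines up with the mark at (348,140), about 2° off at most. Next I go to the dish.

play_rows:
  plan:
    - {"xyz":[0.005,-0.04,0],"rot":[0,0,8],"grip":1}
    - {"xyz":[0.015,-0.08,0],"rot":[0,0,16],"grip":1}
    - {"xyz":[0.025,-0.125,0],"rot":[0,0,24],"grip":1}
    - {"xyz":[0.03,-0.17,0],"rot":[0,0,32],"grip":1}
    - {"xyz":[0.04,-0.215,0],"rot":[0,0,40],"grip":1}
    - {"xyz":[0.045,-0.26,0],"rot":[0,0,48],"grip":1}
    - {"xyz":[0.055,-0.305,0],"rot":[0,0,56],"grip":1}
    - {"xyz":[0.059,-0.345,0],"rot":[0,0,64],"grip":1}

```text
time_s: 8.05
eef_pos: [0.5321, -0.1109, 0.3013]
ee_rot: [3.141, -0.002, -3.137]
force: [0.6, 0.9, -0.2]
finger_gap: 0.0856
grasp_force: 0.0
```

play_rows:
  plan:
    - {"xyz":[0,0,0],"rot":[0,0,8],"grip":1}
    - {"xyz":[0,0,0],"rot":[0,0,16],"grip":1}
    - {"xyz":[0,0,0],"rot":[0,0,24],"grip":1}
    - {"xyz":[0,0,0],"rot":[0,0,32],"grip":1}
    - {"xyz":[0,0,0],"rot":[0,0,40],"grip":1}
    - {"xyz":[0,0,0],"rot":[0,0,48],"grip":1}
    - {"xyz":[0,0,0],"rot":[0,0,56],"grip":1}
    - {"xyz":[0,0,0],"rot":[0,0,64],"grip":1}

```text
time_s: 8.85
eef_pos: [0.532, -0.1089, 0.3013]
ee_rot: [3.139, -0.001, -2.02]
force: [-0.7, -0.3, -0.2]
finger_gap: 0.0856
grasp_force: 0.0
```

play_rows:
  plan:
    - {"xyz":[0,0,0],"rot":[0,0,7],"grip":1}
    - {"xyz":[0,0,0],"rot":[0,0,7],"grip":1}
    - {"xyz":[0,0,0],"rot":[0,0,7],"grip":1}
    - {"xyz":[0,0,0],"rot":[0,0,7],"grip":1}

```text
time_s: 9.25
eef_pos: [0.5323, -0.109, 0.3024]
ee_rot: [3.141, -0.0, -1.906]
force: [-0.4, -0.6, -0.3]
finger_gap: 0.0854
grasp_force: 0.0
```

```bash
python3 - <<'E'
from h import *
s=observe();print(s['joint_positions'].round(3),s['eef_pos'].round(4),np.degrees(s['ee_rot']).round(2))
p,K,T=cam('wrist'); save('wrist3.npz',K,T); cv2.imwrite('pics/wrist3.png',p)
E
```

```text
[-0.202  0.305  0.082  1.349 -0.    -1.437] [ 0.5323 -0.109   0.3024] [ 1.7995e+02 -1.0000e-02 -1.0922e+02]
```

View pics/wrist3.png

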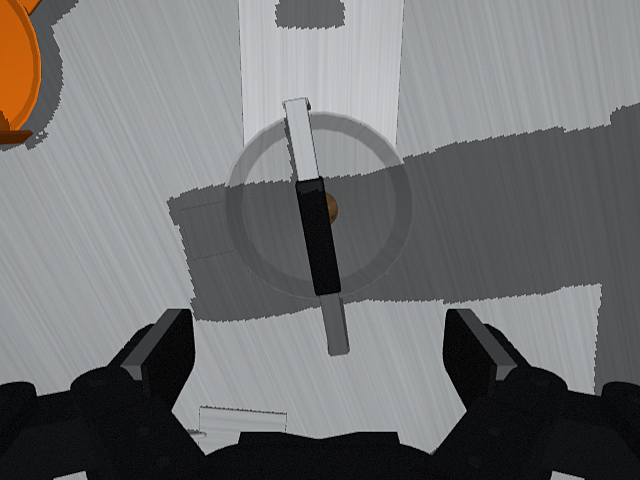

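The wrist view shows the black grip's top running (310,180)–(327,294), the dish rim centred at about (319,205), the ball behind the grip at (331,208), and the plate edges from (240,0)–(244,145) and (404,0)–(396,150).

```bash
python3 - <<'E'
from h import *
K,T=load('wrist3.npz')
ang=lambda d:round(float(np.degrees(np.arctan2(d[1],d[0]))),1)
a=px2z(K,T,310,180,.139);b=px2z(K,T,327.5,294,.139);print('grip',(a+b)/2,np.linalg.norm(a-b),ang(a-b))
s1=px2z(K,T,297,101,.139);s2=px2z(K,T,339,352,.139);print('bail',(s1+s2)/2,np.linalg.norm(s1-s2),ang(s1-s2))
c=px2z(K,T,319,205,.058);print('rim',c)
L=[px2z(K,T,*q,.008) for q in((240,0),(244,145),(404,0),(396,150))]
print('plate',ang(L[0]-L[1]),ang(L[2]-L[3]),(L[0]+L[2])/2,(L[1]+L[3])/2,[np.linalg.norm(L[0]-L[2]),np.linalg.norm(L[1]-L[3])])
p=cv2.imread('pics/wrist3.png').astype(int)[185:230,315:350]
y,x=np.nonzero((p[...,2]-p[...,0]>30));print('ball px',x.min()+315,x.max()+315,y.min()+185,y.max()+185)
E
```

```text
grip [ 0.53045623 -0.11261912  0.139     ] 0.06884655721975455 -100.8
bail [ 0.52966279 -0.11371551  0.139     ] 0.15062127569620476 -100.0
rim [ 0.52884833 -0.1169206   0.058     ]
plate -110.4 -109.5 [ 0.47658257 -0.2593766   0.008     ] [ 0.51470118 -0.15428678  0.008     ] [np.float64(0.12720509441455133), np.float64(0.12899043796919088)]
ball px 326 337 193 222
```

play_rows:
  plan:
    - {"xyz":[-0.002,-0.004,-0.02],"rot":[0,0,5],"grip":1}
    - {"xyz":[-0.002,-0.004,-0.05],"rot":[0,0,8.8],"grip":1}
    - {"xyz":[-0.002,-0.004,-0.08],"rot":[0,0,8.8],"grip":1}
    - {"xyz":[-0.002,-0.004,-0.1],"rot":[0,0,8.8],"grip":1}
    - {"xyz":[-0.002,-0.004,-0.117],"rot":[0,0,8.8],"grip":1}
    - {"xyz":[-0.002,-0.004,-0.117],"rot":[0,0,8.8],"grip":0.5}
    - {"xyz":[-0.002,-0.004,-0.117],"rot":[0,0,8.8],"grip":0.35}
    - {"xyz":[-0.002,-0.004,-0.117],"rot":[0,0,8.8],"grip":0.3}

```text
time_s: 10.1
eef_pos: [0.531, -0.1132, 0.187]
ee_rot: [-3.14, -0.0, -1.75]
force: [-0.8, 1.4, 0.5]
finger_gap: 0.0436
grasp_force: 0.0
```

```bash
python3 - <<'E'
from h import *
s=observe();print(s['joint_positions'].round(3),s['eef_pos'].round(4),np.degrees(s['ee_rot']).round(2),s['finger_gap'],s['force'])
p,K,T=cam('wrist'); save('wrist4.npz',K,T); cv2.imwrite('pics/wrist4.png',p)
E
```

```text
[-0.21   0.348 -0.153  1.068  0.    -1.601] [ 0.531  -0.1132  0.187 ] [-179.92   -0.   -100.28] 0.04359573450130418 [-0.82338697  1.36866524  0.46785249]
```

View pics/wrist4.png

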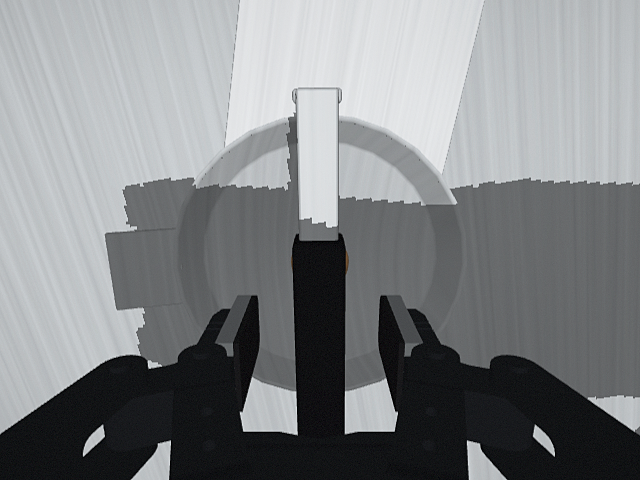

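The bar (319) is centred between the pads (252 and 388) and aligned. The lip is on the left, at the world bearing of about -10° that I expected. Closing now.

play_rows:
  plan:
    - {"xyz":[0,0,0],"rot":[0,0,0],"grip":0.27}
    - {"xyz":[0,0,0],"rot":[0,0,0],"grip":0.24}
    - {"xyz":[0,0,0],"rot":[0,0,0],"grip":0.21}
    - {"xyz":[0,0,0],"rot":[0,0,0],"grip":0.18}
    - {"xyz":[0,0,0],"rot":[0,0,0],"grip":0.1}
    - {"xyz":[0,0,0],"rot":[0,0,0],"grip":0}
    - {"xyz":[0,0,0],"rot":[0,0,0],"grip":0}
    - {"xyz":[0,0,0],"rot":[0,0,0],"grip":0}

```text
time_s: 10.95
eef_pos: [0.5306, -0.1131, 0.1863]
ee_rot: [-3.141, -0.0, -1.75]
force: [-1.2, 0.4, 5.9]
finger_gap: 0.0153
grasp_force: 59.1
```

play_rows:
  plan:
    - {"xyz":[0,0,0.001],"rot":[0,0,0],"grip":0}
    - {"xyz":[0,0,0.003],"rot":[0,0,0],"grip":0}
    - {"xyz":[0,0,0.006],"rot":[0,0,0],"grip":0}
    - {"xyz":[0,0,0.009],"rot":[0,0,0],"grip":0}
    - {"xyz":[0,0,0.012],"rot":[0,0,0],"grip":0}
    - {"xyz":[0,0,0.014],"rot":[0,0,0],"grip":0}
    - {"xyz":[0,0,0.015],"rot":[0,0,0],"grip":0}
    - {"xyz":[0,0,0.015],"rot":[0,0,0],"grip":0}

```text
time_s: 11.75
eef_pos: [0.5306, -0.1131, 0.2011]
ee_rot: [-3.141, -0.0, -1.75]
force: [-0.2, -0.2, -2.3]
finger_gap: 0.0147
grasp_force: 58.5
```

play_rows:
  plan:
    - {"xyz":[0,0,0.002],"rot":[0,0,0],"grip":0}
    - {"xyz":[0,0,0.006],"rot":[0,0,0],"grip":0}
    - {"xyz":[0,0,0.012],"rot":[0,0,0],"grip":0}
    - {"xyz":[0,0,0.018],"rot":[0,0,0],"grip":0}
    - {"xyz":[0,0,0.024],"rot":[0,0,0],"grip":0}
    - {"xyz":[0,0,0.03],"rot":[0,0,0],"grip":0}
    - {"xyz":[0,0,0.034],"rot":[0,0,0],"grip":0}
    - {"xyz":[0,0,0.035],"rot":[0,0,0],"grip":0}

```text
time_s: 12.55
eef_pos: [0.5307, -0.1131, 0.2365]
ee_rot: [-3.141, -0.0, -1.75]
force: [-0.1, -0.3, -2.2]
finger_gap: 0.0148
grasp_force: 58.5
```

play_rows:
  plan:
    - {"xyz":[0,0,0],"rot":[0,0,-0.5],"grip":0}
    - {"xyz":[0,0,0],"rot":[0,0,-1.5],"grip":0}
    - {"xyz":[0,0,0],"rot":[0,0,-3],"grip":0}
    - {"xyz":[0,0,0],"rot":[0,0,-5],"grip":0}
    - {"xyz":[0,0,0],"rot":[0,0,-7],"grip":0}
    - {"xyz":[0,0,0],"rot":[0,0,-9],"grip":0}
    - {"xyz":[0,0,0],"rot":[0,0,-11],"grip":0}
    - {"xyz":[0,0,0],"rot":[0,0,-13],"grip":0}

```text
time_s: 13.35
eef_pos: [0.5304, -0.1131, 0.2357]
ee_rot: [3.141, -0.0, -1.979]
force: [1.1, 0.3, -2.9]
finger_gap: 0.0147
grasp_force: 58.6
```

```bash
python3 - <<'E'
from h import *
a,K,T=cam('scene'); save('scene5.npz',K,T); b,K,T=cam('side'); save('side5.npz',K,T)
cv2.imwrite('pics/sc5.png',a);cv2.imwrite('pics/sd5.png',b)
f=lambda im,x,y:cv2.resize(im[y:y+180,x:x+120],(400,600),interpolation=cv2.INTER_CUBIC)
cv2.imwrite('pics/c5.png',np.hstack([f(a,250,160),f(b,265,120)]))
E
```

```text
(no output)
```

View pics/c5.png

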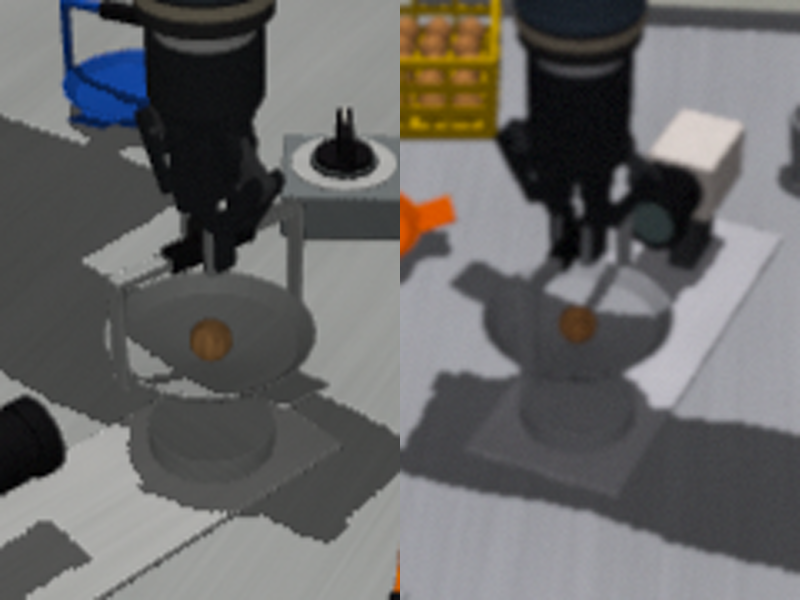

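The dish is lifted, with the ball in the middle at scene (313,262) and side (318,217). The rest's top is now visible at scene (313.6,288) and side (318.4,243).

```bash
python3 - <<'E'
from h import *
Ks,Ts=load('scene5.npz');Kd,Td=load('side5.npz')
print('rest',px2z(Ks,Ts,313.6,288.4,.026),px2z(Kd,Td,318.4,243,.026))
uv=[]
for n,r in(('sc5',(slice(245,275),slice(300,328))),('sd5',(slice(205,230),slice(305,332)))):
    p=cv2.imread(f'pics/{n}.png').astype(int)[r];y,x=np.nonzero(p[...,2]-p[...,0]>35);uv.append([(x.min()+x.max())/2+r[1].start,(y.min()+y.max())/2+r[0].start]);print(uv[-1],np.ptp(x),np.ptp(y))
P=[K@np.linalg.inv(T)[:3] for K,T in((Ks,Ts),(Kd,Td))]
X=cv2.triangulatePoints(P[0],P[1],np.array(uv[0]),np.array(uv[1]));X=(X[:3]/X[3]).ravel();print('ball',X)
for K,T,q in((Ks,Ts,uv[0]),(Kd,Td,uv[1])): print(px2z(K,T,*q,.1),proj(K,T,[.5304,-.1131,.1]))
E
```

```text
rest [ 0.53776017 -0.11969266  0.026     ] [ 0.53037705 -0.09538858  0.026     ]
[np.float64(312.5), np.float64(261.5)] 11 11
[np.float64(317.5), np.float64(216.5)] 9 9
ball [ 0.53379924 -0.11288682  0.10059732]
[ 0.53191395 -0.1121735   0.1       ] [311.73853322 261.53096036]
[ 0.53466656 -0.11307227  0.1       ] [319.1665154  216.59141279]
```

play_rows:
  plan:
    - {"xyz":[0,0,0],"rot":[0,0,-1],"grip":0}
    - {"xyz":[0,0,0],"rot":[0,0,-3],"grip":0}
    - {"xyz":[0,0,0],"rot":[0,0,-6],"grip":0}
    - {"xyz":[0,0,0],"rot":[0,0,-9.5],"grip":0}
    - {"xyz":[0,0,0],"rot":[0,0,-13],"grip":0}
    - {"xyz":[0,0,0],"rot":[0,0,-16.5],"grip":0}
    - {"xyz":[0,0,0],"rot":[0,0,-20],"grip":0}
    - {"xyz":[0,0,0],"rot":[0,0,-23.5],"grip":0}

```text
time_s: 14.25
eef_pos: [0.5305, -0.1131, 0.2359]
ee_rot: [3.142, -0.0, -2.39]
force: [0.3, -0.1, -3.1]
finger_gap: 0.0149
grasp_force: 58.5
```

play_rows:
  plan:
    - {"xyz":[0,0,0],"rot":[0,0,-3.5],"grip":0}
    - {"xyz":[0,0,0],"rot":[0,0,-7],"grip":0}
    - {"xyz":[0,0,0],"rot":[0,0,-10.5],"grip":0}
    - {"xyz":[0,0,0],"rot":[0,0,-14],"grip":0}
    - {"xyz":[0,0,0],"rot":[0,0,-17.5],"grip":0}
    - {"xyz":[0,0,0],"rot":[0,0,-21],"grip":0}
    - {"xyz":[0,0,0],"rot":[0,0,-24.5],"grip":0}
    - {"xyz":[0,0,0],"rot":[0,0,-28],"grip":0}

```text
time_s: 15.05
eef_pos: [0.5305, -0.1131, 0.2358]
ee_rot: [3.141, -0.0, -2.878]
force: [0.2, 0.2, -2.6]
finger_gap: 0.0147
grasp_force: 58.5
```

play_rows:
  plan:
    - {"xyz":[0,0,0],"rot":[0,0,-3.5],"grip":0}
    - {"xyz":[0,0,0],"rot":[0,0,-7],"grip":0}
    - {"xyz":[0,0,0],"rot":[0,0,-10.5],"grip":0}
    - {"xyz":[0,0,0],"rot":[0,0,-14],"grip":0}
    - {"xyz":[0,0,0],"rot":[0,0,-17.5],"grip":0}
    - {"xyz":[0,0,0],"rot":[0,0,-21],"grip":0}
    - {"xyz":[0,0,0],"rot":[0,0,-24.5],"grip":0}
    - {"xyz":[0,0,0],"rot":[0,0,-28],"grip":0}

```text
time_s: 15.85
eef_pos: [0.5305, -0.1131, 0.2358]
ee_rot: [-3.142, -0.0, 2.916]
force: [-0.2, -1.4, -2.1]
finger_gap: 0.0151
grasp_force: 58.5
```

play_rows:
  plan:
    - {"xyz":[0,0,0],"rot":[0,0,-3],"grip":0}
    - {"xyz":[0,0,0],"rot":[0,0,-5],"grip":0}
    - {"xyz":[0,0,0],"rot":[0,0,-6.5],"grip":0}
    - {"xyz":[0,0,0],"rot":[0,0,-7],"grip":0}
    - {"xyz":[0,0,0],"rot":[0,0,-7],"grip":0}
    - {"xyz":[0,0,0],"rot":[0,0,-7],"grip":0}
    - {"xyz":[0,0,0],"rot":[0,0,-7],"grip":0}
    - {"xyz":[0,0,0],"rot":[0,0,-7],"grip":0}

```text
time_s: 16.65
eef_pos: [0.5305, -0.1131, 0.2359]
ee_rot: [3.142, 0.0, 2.797]
force: [-0.4, 0.2, -2.7]
finger_gap: 0.0148
grasp_force: 58.5
```

```bash
python3 - <<'E'
from h import *
s=observe();print(s['eef_pos'].round(4),np.degrees(s['ee_rot']).round(2))
a,K,T=cam('scene'); save('scene6.npz',K,T); b,K,T=cam('side'); save('side6.npz',K,T)
cv2.imwrite('pics/sc6.png',a);cv2.imwrite('pics/sd6.png',b)
f=lambda im,x,y:cv2.resize(im[y:y+150,x:x+100],(400,600),interpolation=cv2.INTER_CUBIC)
cv2.imwrite('pics/c6.png',np.hstack([f(a,255,180),f(b,270,130)]))
E
```

```text
[ 0.5305 -0.1131  0.2359] [180.     0.   160.26]
```

View pics/c6.png

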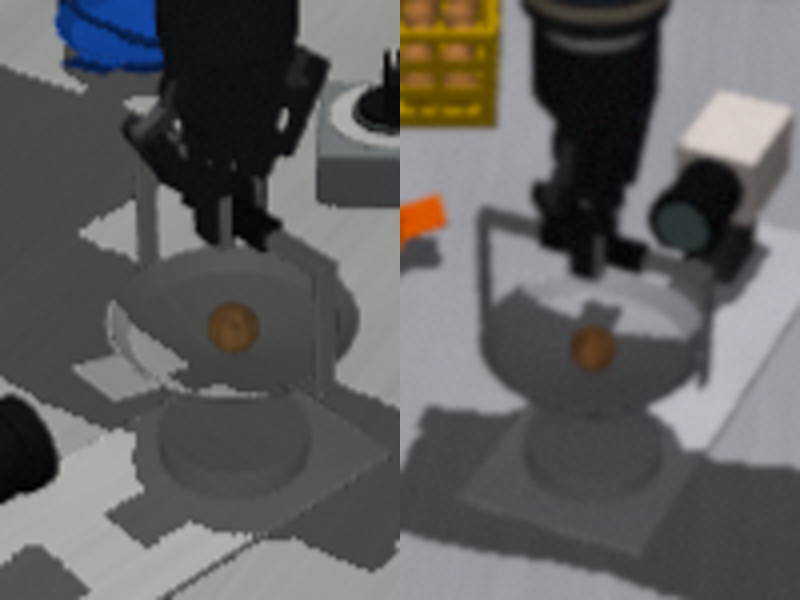

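The lip now points at the lens: its tab is at scene crop (130,370). The ball is in the middle at scene crop (232,327) and side crop (593,348). Next is a numeric check of level and centring.

```bash
python3 - <<'E'
from h import *
Ks,Ts=load('scene6.npz');Kd,Td=load('side6.npz')
A=np.array([.5305,-.1131,0]);t=np.radians(-109.7);x=np.array([np.cos(t),np.sin(t),0]);y=np.array([-x[1],x[0],0]);z=np.array([0,0,1.])
for n,p in dict(strapY=A+.077*y+.186*z,strapY_=A-.077*y+.186*z,lip=A+.102*x+.113*z,ball=A+.1*z,rest=A+.026*z,rimfar=A-.074*x+.108*z,rimY=A+.074*y+.108*z,rimY_=A-.074*y+.108*z).items():
    print(n,((proj(Ks,Ts,p)-[255,180])*4).round(),((proj(Kd,Td,p)-[270,130])*4).round()+[400,0])
E
```

```text
strapY [320. 261.] [485. 206.]
strapY_ [137. 149.] [713. 268.]
lip [ 87. 383.] [660. 245.]
ball [227. 326.] [597. 346.]
rest [229. 424.] [596. 434.]
rimfar [319. 265.] [546. 404.]
rimY [315. 374.] [492. 306.]
rimY_ [146. 261.] [704. 368.]
```

All projections of a level, centred dish agree with the picture to about 1 px in the lip, ball and rest, and to a few px in the strap outlines. I hand the job in.

```bash
python3 -c "
from bench import *
print(job_done())"
```

```text
the job is handed in; nothing more can be done
None
```

I turned the knob to its mark (within about 2°) and handed in the job with the dish held level over the rest, its lip towards the lens and the ball in the middle at lens height; no verdict came back.

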